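# Hold the tall topping jar up to the counter scanner

## Robot

A 6-joint arm with a two-finger parallel gripper is mounted at the origin on the work surface. World frame = base frame: x ahead of the robot, y to its left, z up, the work surface at z = 0. Lengths are in mm, angles in rad, forces in N, time in s.
With the tool pointing down it reaches from about 350 to 875 mm from the base axis. Payload 4.2 kg.
Tool frame: the origin (TCP) lies midway between the tips of the shut fingers; the grasp point (between the pads) lies 19 mm behind it; z points along the fingers, y is the direction in which the jaws open and shut (so a half turn about z gives the same grasp; the last joint's range is limited). The gripper opens to 85 mm and grips with 20 to 120 N. Pads are 22 mm wide; open, the fingers measure 114 mm over their backs; the gripper's body (76 mm by 85 mm) begins 54 mm behind the grasp point. The pads swing forward as they close: fully open they stand 13 mm farther back than shut.
Start: joints at [-0.865, 0.385, 0.008, 0, -1.194, -0.259], TCP at [270.063, -563.618, 231.312] pointing down, gripper open.
Joint ranges: [-3.14, 3.14], [-1.21, 2.06], [-1.07, 1.41], [-3.16, 2.05], [-2.99, -0.16], [-3.1, 3.1]. Speed limits (rad/s): [2.79, 2.79, 3.14, 3.14, 3.14, 3.14].

## Interface

Orientations are given as a unit quaternion [x, y, z, w].
In Python, from bench import read_state, get_image, job_done, search_frame, regions_of gives the robot as it stands.
- The arm moves only by the tool servo_tool, never from a script. Its arguments are lists of equal length, an entry for each row: "turn": the turn, a rotation vector about the world's x, y, z in rad, a list of three; "dp": the shift along the world's x, y, z in m, a list of three; "fingers": the finger opening in m, from 0 to 0.0854. In form: {"turn": [[rx, ry, rz], ...], "dp": [[tx, ty, tz], ...], "fingers": [fingers, ...]}. A call has exactly 5 rows; each row shifts and turns the pose as measured when the row begins; what a row does not reach is not made up. A row lasts 1/8 s, in which the tool goes at most 62.5 mm and 10.7 degrees, less where a joint would pass 70% of its speed; a pose out of reach is approached as far as the arm can. A call is refused whole if a number of a shift passes 0.0625 or a number of a turn 0.188, either way. A call with a gripper value outside its range is refused whole. The fingers move at their own pace and stop on an object; the grip force is fixed at half the most. Time passes only in rows, so rows that do not move let the fingers close, or fill a call up. It gives the time, the measured TCP pose, the force and the opening at its end, in the units of the state.
- read_state(): the state, without advancing time (a new reading comes with each control period).
- get_image(name): name is "side" or "top" or "wrist"; returns a dict with "img" (480x640x3 uint8, red, green, blue), "vfov" (degrees; the focal length in pixels is half the picture's height over the tangent of half this angle, whatever the lens; pixels are square), "cx", "cy" (the principal point, pixels), "world_from_camera" (4x4, takes a point from camera to world coordinates); the wrist camera has in their place "mount" (4x4, takes a point from camera to tool coordinates, whose origin is the TCP and whose axes are the flange's). Camera axes: x right, y down, z forward; pixel columns grow to the right and rows downward; lengths in mm; the calibration is good to about 2 mm. The wrist camera is an equidistant fisheye: a pixel r from the principal point sees the ray r / f radians off the axis. A picture is of the moment at which its call begins: read the wrist's pose just before it. There is no depth.
- job_done(): hands the job in, once; it reports no verdict.
Trained networks look in the newest picture that a camera, given by its name, has taken for a name from the list of things; names that differ only in an ending like _2 or _b are one class to them, and where a whole thing is asked for, a point or a joint stands for the part that bears it (a point fixed in the world has none). Each returns a list of dicts, best first, with "score" (0 to 1); they miss things now and then, are a little off and sometimes report something else, mostly with a low value. They report only what shows in the picture. A call takes as long as a camera call. They do not tell look-alikes from the thing itself.
- search_frame(query, camera): "box" ([left, top, width, height] in pixels, round what is visible of it).
- regions_of(query, camera): "region" (480x640 bool, what is visible of it) and "box" ([left, top, width, height] in pixels, round what is visible of it).
The state is a dict: "clock": time; "joints": joint angles; "joint_vel": joint speeds; "joint_efforts": joint torques, N m; "position": TCP position; "ee_rot": TCP orientation; "contact_force": force on the tool from outside, world axes, zero at the start; "wrist_torque": the same for the moment, N m; "gripper_width": finger opening in mm.
Only numpy, scipy, OpenCV 4.12 (cv2) and the standard library are available. Lean on these libraries where they do the work, as an engineer would, in place of code of your own. Each camera call takes 0.05 s, during which the arm holds its last target. There are 200 camera calls.

## Task

A customer is buying the tall jar of topping: take it out of the cardboard tray and hold it up in the air to the counter scanner, its bar label centred on the scanner window about 10 cm in front of it, squarely facing it and the right way up, with the jar leaned back to match the tilt of the scanner head. Finish while still holding it there steadily, so that the scanner can read it. Do not touch the scanner, and leave the two other jars, the shaker and the paper cups where they stand.

Things in the scene. Friction and masses are not known exactly. Their poses are not given: they have to be found in the camera images.
- tall_jar: the tallest, slimmest of three closed glass jars in the tray: straight, round, 130 mm tall, glass 56 mm in diameter; round steel lid 58 mm in diameter from 108 to 130 mm above the underside; about 0.28 kg. Origin: centre of underside; z up the axis; +x out through the middle of its bar label. Starts upright, label within about 85 degrees of facing straight away from the robot
- tall_label (a point): middle of the tall jar's paper label with black bars, on the side of the glass: 28.5 mm from the jar's axis along the jar's +x and 55 mm above its underside. The label is 60 mm high and wraps about 110 degrees of the side; axes as those of the jar
- medium_jar: another round glass jar in the tray, 95 mm tall, glass 66 mm and lid 68 mm in diameter; stays where it is. Origin: centre of its underside, z up, +x through its label
- squat_jar: a third round glass jar in the tray, 74 mm tall, glass 72 mm and lid 74 mm in diameter; stays where it is. Origin: centre of its underside, z up, +x through its label
- tray: low open cardboard tray, fixed, 120 mm (x) by 336 mm (y), 28 mm high, walls and floor 4 mm; two cross walls make three cells in a row along y, 109 mm from middle to middle. One jar stands in each cell, in any order, on the 4 mm floor. Origin: centre of underside. It lies left or right of the middle of the counter
- scanner: hands-free barcode scanner, fixed, its window towards the robot: round black foot 116 mm in diameter, 18 mm high, centred 15 mm along +x from the origin, a bent stem rising behind, a fork with a grey head; about 255 mm high in all. Origin: on the counter under the head's tilt axis (210 mm up); -x is the window's side, z up
- scanner_head (a joint): downward tilt of the scanner head (rad): 0 = window looks level, positive = it looks down towards the counter. Stiff hinge along the scanner's y axis, 210 mm up, that stays as set, between 0.1 and 0.6. The head is a box 50 mm deep, 80 mm wide, 84 mm high
- scan_window (a point): middle of the dark square window in the front of the head, 30.5 mm in front of the tilt axis. Its axes tilt with the head: -x straight out of the window towards the robot (and down by the tilt), y along the window's width (level), z up along its height. A jar held squarely and the right way up, label to the window, has its x, y, z parallel to these
- napkins: steel napkin dispenser, fixed, 105 mm (x) by 135 mm (y) by 128 mm high, on the other side of the counter from the tray. Origin: centre of its underside
- shaker: loose aluminium topping shaker, 58 mm in diameter, 94 mm tall, beyond the work on the left; stays where it is. Origin: centre of its underside
- cups: loose stack of five paper cups, 76 mm in diameter, 117 mm tall, beyond the work on the right; stays where it is. Origin: centre of its underside
Things that resemble listed ones, but are neither listed nor needed, are in the scene too. What is shaped like the medium_jar but blue or red is not meant.

How it is judged:
By the outcome, as a careful person would: the job done as asked, in the order asked, and still so for the second after the job is handed in, while the arm keeps its last pose, push and grip.
It also fails if it takes over 45 s, if anything falls off the work surface, if the arm or the gripper's body presses on something with over 40 N, if the wrist force passes 120 N, or if a joint passes its speed limit or range.

## Working session

There is one attempt and no reset: what is moved stays moved. The work goes in short steps, Python scripts to look and compute and a tool call to move; the robot and the scene stay as the last step left them, time stands still between calls to the robot, and variables do not carry over. Pictures are saved under pics/ and viewed, about 8 in all and at most 12, crops included, and the job is handed in when it is done.

Besides the shell and the picture viewer there is one more tool, called after "Request:" as name(argument=value, ...), one argument or row to a line, values as JSON. servo_tool: Moves the arm, as the interface text tells. Its arguments: {"type":"object","properties":{"turn":{"type":"array","items":{"type":"array","items":{"type":"number"}}},"dp":{"type":"array","items":{"type":"array","items":{"type":"number"}}},"fingers":{"type":"array","items":{"type":"number"}}},"required":["turn","dp","fingers"]}

```bash
mkdir -p pics
cat > h.py <<'E'
import numpy as np, cv2
from bench import *
from scipy.spatial.transform import Rotation as R
def cam(n):
    s=read_state(); d=get_image(n); d['s']=s
    f=240/np.tan(np.radians(d['vfov'])/2); d['f']=f
    if n=='wrist':
        T=np.eye(4);T[:3,:3]=R.from_quat(s['ee_rot']).as_matrix();T[:3,3]=s['position']
        d['W']=T@np.array(d['mount'])
    else: d['W']=np.array(d['world_from_camera'])
    d['fish']=n=='wrist'
    return d
def ray(d,u,v):
    x,y=u-d['cx'],v-d['cy']
    if d['fish']:
        r=np.hypot(x,y)+1e-9;t=r/d['f'];c=np.array([x/r*np.sin(t),y/r*np.sin(t),np.cos(t)])
    else: c=np.array([x/d['f'],y/d['f'],1])
    c=d['W'][:3,:3]@c
    return d['W'][:3,3],c/np.linalg.norm(c)
def atz(d,u,v,z):
    o,r=ray(d,u,v); return o+r*(z-o[2])/r[2]
def proj(d,P):
    P=np.atleast_2d(P);c=(P-d['W'][:3,3])@d['W'][:3,:3]
    if d['fish']:
        r=np.hypot(c[:,0],c[:,1])+1e-9;t=np.arctan2(r,c[:,2]);return np.c_[d['cx']+d['f']*t*c[:,0]/r,d['cy']+d['f']*t*c[:,1]/r]
    return np.c_[d['cx']+d['f']*c[:,0]/c[:,2],d['cy']+d['f']*c[:,1]/c[:,2]]
def save(d,n): cv2.imwrite('pics/'+n,d['img'][:,:,::-1])
E
python3 - <<'E'
from h import *
s=read_state();print({k:np.round(v,3).tolist() for k,v in s.items()})
for n in ['side','top','wrist']:
    d=cam(n);save(d,n+'0.png');print(n,d['f'],d['cx'],d['cy'],np.round(d['W'],3).tolist())
    if n=='wrist':print(d['mount'])
    for q in ['tall_jar','medium_jar','squat_jar','tray','scanner','scanner_head','napkins','scan_window','tall_label','shaker','cups']:
        print(q,[(np.round(b['box']).tolist(),round(b['score'],2)) for b in search_frame(q,n)[:3]])
E
```

```text
{'clock': 0.0, 'joints': [-0.865, 0.386, 0.007, -0.001, -1.194, -0.259], 'joint_vel': [-0.002, -0.0, -0.001, -0.0, -0.001, 0.001], 'joint_efforts': [0.0, -39.229, 18.84, 4.186, -0.005, -0.0], 'position': [269.816, -563.116, 230.231], 'ee_rot': [-0.221, 0.975, 0.001, -0.0], 'contact_force': [0.026, -0.225, -0.155], 'wrist_torque': [0.016, -0.015, 0.029], 'gripper_width': 85.465}
side 508.98496935250563 316.9011005967759 241.21881634556001 [[-0.841, -0.258, 0.476, -43.201], [-0.542, 0.42, -0.728, 932.123], [-0.012, -0.87, -0.493, 773.345], [0.0, 0.0, 0.0, 1.0]]
tall_jar [([224.0, 329.0, 31.0, 68.0], 0.82)]
medium_jar [([303.0, 346.0, 32.0, 61.0], 0.9), ([339.0, 274.0, 33.0, 45.0], 0.84), ([227.0, 272.0, 32.0, 49.0], 0.84)]
squat_jar [([254.0, 323.0, 33.0, 52.0], 0.63)]
tray [([198.0, 311.0, 135.0, 111.0], 0.6)]
scanner [([223.0, 188.0, 50.0, 97.0], 0.58)]
scanner_head []
napkins [([222.0, 329.0, 39.0, 68.0], 0.73)]
scan_window [([232.0, 184.0, 37.0, 43.0], 0.74)]
tall_label [([226.0, 331.0, 35.0, 64.0], 0.58)]
shaker [([178.0, 291.0, 26.0, 47.0], 0.67)]
cups [([308.0, 197.0, 25.0, 44.0
[... 931 characters left out ...]
3.127], [0.902, 0.413, 0.128, -596.275], [0.002, 0.292, -0.956, 374.715], [0.0, 0.0, 0.0, 1.0]]
[[ 3.46487202e-04 -9.56412292e-01 -2.92019534e-01  7.44541643e+01]
 [ 9.99998478e-01 -1.68008914e-04  1.73677582e-03 -5.34007675e-01]
 [-1.71013562e-03 -2.92019692e-01  9.56410777e-01 -1.43366056e+02]
 [ 0.00000000e+00  0.00000000e+00  0.00000000e+00  1.00000000e+00]]
tall_jar [([626.0, 458.0, 11.0, 22.0], 0.49)]
medium_jar [([616.0, 406.0, 24.0, 44.0], 0.88)]
squat_jar [([630.0, 463.0, 8.0, 14.0], 0.43)]
tray [([615.0, 444.0, 24.0, 26.0], 0.81)]
scanner []
scanner_head []
napkins [([393.0, 407.0, 104.0, 70.0], 0.92)]
scan_window []
tall_label [([625.0, 458.0, 15.0, 21.0], 0.47)]
shaker []
cups []
```

Run:
```python
import cv2
a=cv2.imread('pics/top0.png');b=cv2.imread('pics/side0.png')
cv2.imwrite('pics/t1.png',cv2.resize(a[90:360,80:500],(800,514),interpolation=cv2.INTER_CUBIC))
cv2.imwrite('pics/s1.png',cv2.resize(b[160:440,150:410],(557,600),interpolation=cv2.INTER_CUBIC))
```

```text
(no output)
```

View pics/t1.png

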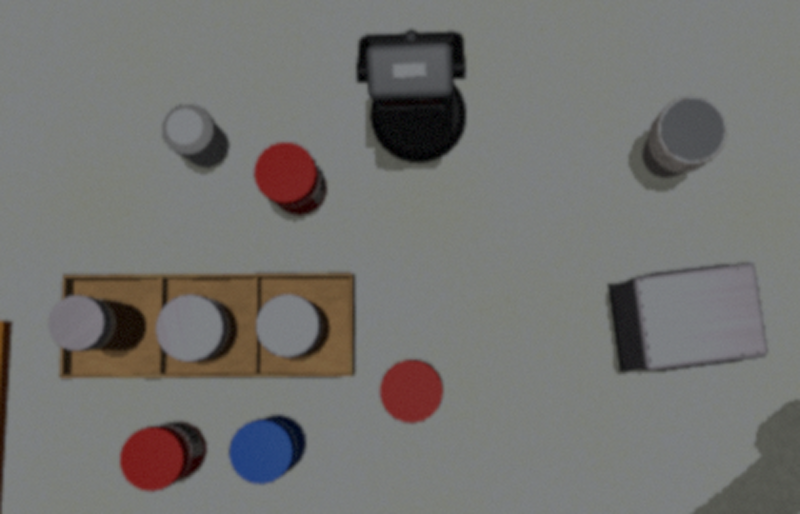

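View pics/s1.png

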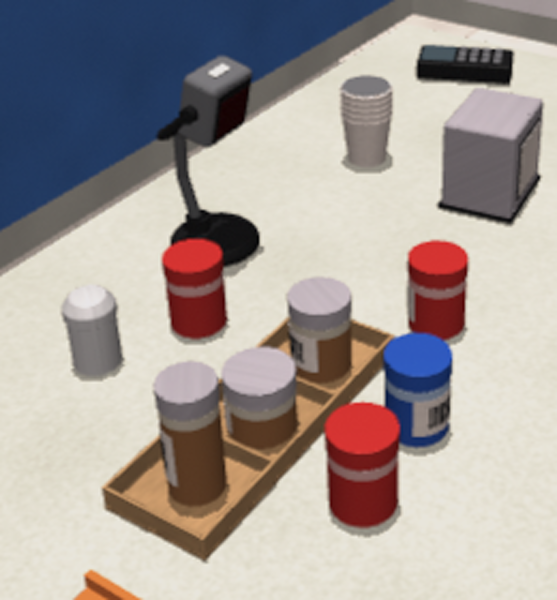

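The top view shows the tall jar in the left cell (lid about (121,259) px), with the squat and medium jars to its right and the scanner at (297,140). In the side view, the bar label shows at the jar's left edge, facing about +x+y. Next I'll work out coordinates.

Run:
```python
from h import *
d=cam('top');e=cam('side')
def c2(u,v):return 80+(u+.5)/1.905-.5,90+(v+.5)/1.904-.5
print('lid',atz(d,*c2(79,322),134).round(1))
print('foot',atz(d,*c2(419,113),18).round(1))
for n,p in dict(forkL=(358,60),forkR=(464,60),headTL=(366,45),headTR=(453,45),headBL=(370,97),headBR=(451,97),ftag=(409,70)).items():print(n,atz(d,*c2(*p),240).round(1))
print('tray corners',[atz(d,*c2(*p),28).round(1) for p in [(63,275),(354,275),(354,376),(62,377)]])
print('napk',[atz(d,*c2(*p),128).round(1) for p in [(637,277),(752,264),(766,354),(646,371)]])
for d,n in((d,'top'),(e,'side')):
    r=regions_of('tall_jar',n)[0]['region'];v,u=np.nonzero(r);print(n,u.min(),u.max(),v.min(),v.max())
im=e['img']
a=cv2.resize(im[180:290,220:290],(380,598),interpolation=cv2.INTER_CUBIC)
b=cv2.resize(im[322:402,215:265],(374,598),interpolation=cv2.INTER_CUBIC)
cv2.imwrite('pics/m.png',np.hstack([a,b])[:,:,::-1])
```

```text
lid [506.2 377.9 134. ]
foot [764.9  36.8  18. ]
forkL [750.1  85.1 240. ]
forkR [751.7 -13.5 240. ]
headTL [764.6  78.  240. ]
headTR [765.9  -3.1 240. ]
headBL [715.1  73.1 240. ]
headBR [716.3  -2.  240. ]
ftag [741.4  37.5 240. ]
tray corners [array([563.9, 445.3,  28. ]), array([569. , 108.3,  28. ]), array([452.4, 105.5,  28. ]), array([446.4, 440.3,  28. ])]
napk [array([ 561.9, -198.5,  128. ]), array([ 577.4, -319. ,  128. ]), array([ 483.7, -332.2,  128. ]), array([ 464.3, -207.6,  128. ])]
top 106 156 245 274
side 221 255 329 396
```

View pics/m.png

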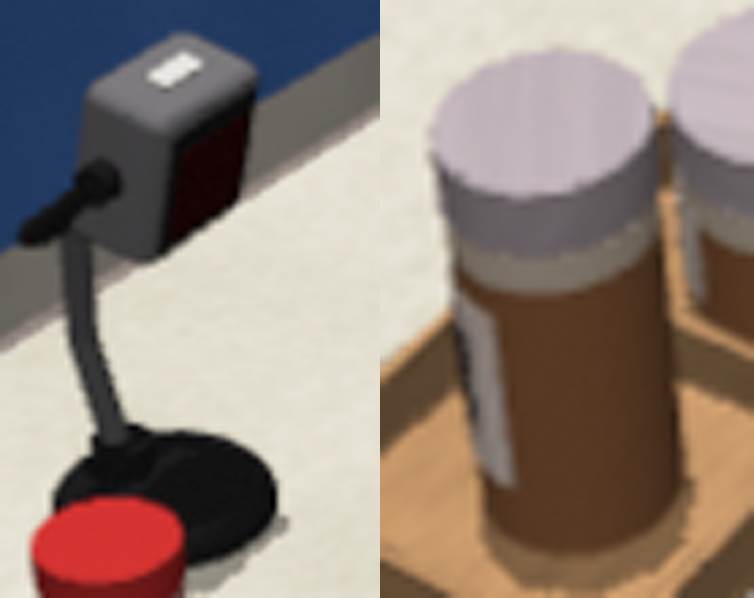

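Request:
servo_tool(
  turn=[
    [0,0,-0.09],
    [0,0,-0.09],
    [0,0,-0.09],
    [0,0,-0.09],
    [0,0,-0.09],
  ],
  dp=[
    [0.027,0.06,0.02],
    [0.027,0.06,0.02],
    [0.027,0.06,0.02],
    [0.027,0.06,0.02],
    [0.027,0.06,0.02],
  ],
  fingers=[0.085,0.085,0.085,0.085,0.085],
)

```text
clock: 2.62
position: [392.3, -288.2, 321.1]
ee_rot: [0.013, 1.0, 0.002, -0.001]
contact_force: [2.2, -0.3, -0.0]
gripper_width: 84.8
```

Run:
```python
from h import *
s=read_state();print(s['joints'],s['position'],R.from_quat(s['ee_rot']).as_matrix().round(3).tolist())
e=cam('side')
for J in [(506,378),(504,381)]:
  for (u,v) in [(495,312),(503,395),(515,487)]:
    o,r=ray(e,215+(u-380+.5)/7.48-.5,322+(v+.5)/7.48-.5)
    c=np.array(J);a=r[:2]@r[:2];b=2*r[:2]@(o[:2]-c);k=(o[:2]-c)@(o[:2]-c)-28.2**2
    D=b*b-4*a*k;t=(-b-np.sqrt(max(D,0)))/2/a;p=o+r*t;q=p[:2]-c;print(J,D>0,p.round(1),np.degrees(np.arctan2(q[1],q[0])))
```

```text
[-0.30116298  0.09234331 -0.15620451 -0.00339456 -1.32452376 -1.29469786] [ 392.29903198 -288.15637934  321.10838596] [[-1.0, 0.026, -0.001], [0.026, 1.0, 0.004], [0.001, 0.004, -1.0]]
(506, 378) True [505.7 406.2  85.1] 90.52450426539171
(506, 378) True [506.7 406.2  55.6] 88.5142065548278
(506, 378) True [506.7 406.2  22.5] 88.62560892739474
(504, 381) True [502.6 409.2  89. ] 92.75737413727684
(504, 381) True [503.6 409.2  59.7] 90.83805034317362
(504, 381) True [503.5 409.2  26.8] 90.94417827378541
```

Request:
servo_tool(
  turn=[
    [0,-0.08,0.03],
    [0,-0.08,0],
    [0,-0.08,0],
    [0,-0.08,0],
    [0,-0.08,0],
  ],
  dp=[
    [0.02,0.06,0.002],
    [0.02,0.06,0.002],
    [0.02,0.06,0.002],
    [0.02,0.06,0.002],
    [0.02,0.06,0.002],
  ],
  fingers=[0.085,0.085,0.085,0.085,0.085],
)

```text
clock: 3.3
position: [493.6, 7.3, 337.1]
ee_rot: [-0.003, 0.977, 0.003, 0.212]
contact_force: [1.8, -0.6, -0.9]
gripper_width: 84.4
```

Request:
servo_tool(
  turn=[
    [0,-0.03,0],
    [0,0,0],
    [0,0,0],
    [0,0,0],
    [0,0,0],
  ],
  dp=[
    [0.02,0.05,0.002],
    [0,0,0],
    [0,0,0],
    [0,0,0],
    [0,0,0],
  ],
  fingers=[0.085,0.085,0.085,0.085,0.085],
)

```text
clock: 3.92
position: [512.4, 60.5, 339.6]
ee_rot: [-0.006, 0.974, 0.004, 0.227]
contact_force: [0.8, -0.3, -0.3]
gripper_width: 85.1
```

Run:
```python
from h import *
d=cam('wrist');save(d,'w2.png');np.savez('w2',W=d['W'],f=d['f'],cx=d['cx'],cy=d['cy'])
print(d['s']['position'],d['s']['joints'],d['s']['joint_vel'])
p=proj(d,[[721,37,200],[750,37,0]]);print(p)
for q in ['scan_window','scanner_head','scanner']:print(q,[(np.round(b['box']),b['score']) for b in search_frame(q,'wrist')[:2]])
x0,y0=int(p[0,0])-100,int(p[0,1])-75
x0=max(0,min(440,x0));y0=max(0,min(330,y0));print(x0,y0)
cv2.imwrite('pics/w2c.png',cv2.resize(d['img'][y0:y0+150,x0:x0+200],(800,600),interpolation=cv2.INTER_CUBIC)[:,:,::-1])
```

```text
[512.41564208  60.45104025 339.64073886] [ 0.55459269 -0.09712557 -0.49221434  0.31779768 -0.79871763 -2.2928409 ] [-0.01089425 -0.00530961 -0.00024407 -0.00269106 -0.00187964  0.00189603]
[[288.98611855 313.48544348]
 [294.70279863 216.11202184]]
scan_window [(array([245., 295.,  93.,  80.]), 0.73)]
scanner_head [(array([243., 293.,  94.,  80.]), 0.83)]
scanner [(array([244., 196.,  91., 176.]), 0.93)]
188 238
```

View pics/w2c.png

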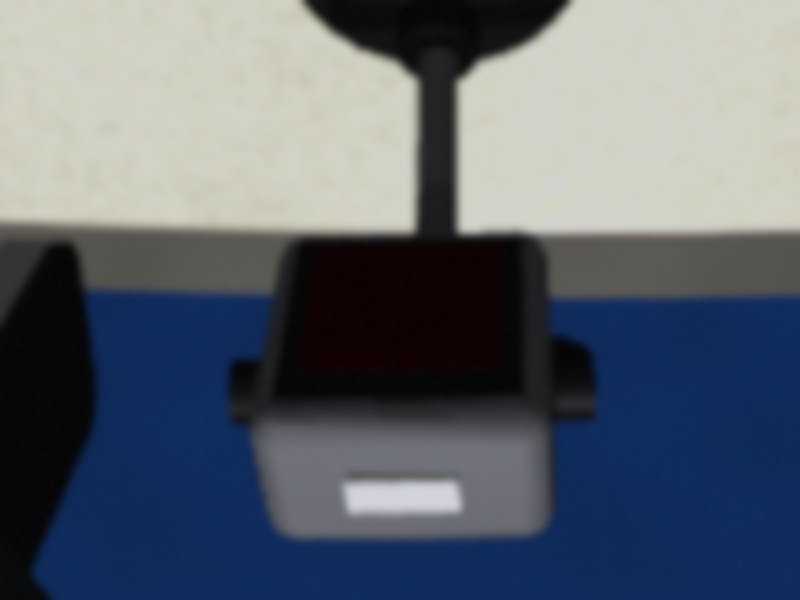

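The wrist crop shows the scanner head upside down. The dark window is centred near crop (405,310), about px (289,315), within 2 px of the prediction. The head's front, top and back edges are clear, so I'll fit its pose.

```bash
cat > fit.py <<'E'
from h import *
from scipy.optimize import least_squares
z=np.load('w2.npz');w=dict(W=z['W'],f=float(z['f']),cx=float(z['cx']),cy=float(z['cy']),fish=True)
e=cam('side');t=cam('top')
F,B=-30,20
wo={(F,-40,-42):(283,235),(F,40,-42):(548,235),(F,-40,42):(252,412),(F,40,42):(552,412),(B,-40,42):(275,540),(B,40,42):(553,540)}
so={(F,40,42):(175,138),(F,40,-42):(153,265),(F,-40,42):(260,75),(F,-40,-42):(243,190),(B,40,42):(90,90),(B,40,-42):(79,235),(B,-40,42):(183,30)}
to={(F,40,42):(370,97),(F,-40,42):(452,97),(B,40,42):(366,45),(B,-40,42):(454,45)}
cv=lambda o,s,a:(np.array(list(o),float),(np.array(list(o.values()))+.5)/s-.5+a)
D={'w':(w,*cv(wo,4,(188,238))),'s':(e,*cv(so,5.43,(220,180))),'t':(t,*cv(to,1.905,(80,90)))}
def P(p,m):
    M=R.from_euler('zy',[p[2],p[3]]).as_matrix()  # tilt: -x dips => +ry lifts? checked by sign below
    return m@M.T+[p[0],p[1],210]
def res(p,ks):return np.concatenate([(proj(D[k][0],P(p,D[k][1]))-D[k][2]).ravel() for k in ks])
for ks in ['w','s','ws','wst']:
    r=least_squares(res,[750,37,0,-.3],args=(ks,),x_scale=[10,10,.1,.1],loss='soft_l1')
    print(ks,r.x.round(3),'win',P(r.x,np.array([[-30.5,0,0]])).round(1),np.abs(r.fun).max().round(1),np.sqrt(np.mean(r.fun**2)).round(2))
E
python3 fit.py
```

```text
w [ 7.55593e+02  3.83370e+01  1.90000e-02 -3.38000e-01] win [[726.8  37.7 199.9]] 2.0 1.16
s [ 7.47716e+02  3.94640e+01  1.16000e-01 -2.81000e-01] win [[718.6  35.9 201.6]] 2.9 1.6
ws [ 7.51389e+02  3.87950e+01  5.00000e-02 -3.00000e-01] win [[722.3  37.3 201. ]] 4.3 1.89
wst [ 7.53668e+02  3.76010e+01  3.20000e-02 -3.13000e-01] win [[724.7  36.6 200.6]] 4.9 1.84
```

Request:
servo_tool(
  turn=[
    [0,0.115,0],
    [0,0.115,0],
    [0,0.115,0],
    [0,0.115,0],
    [0,0,0.18],
  ],
  dp=[
    [0,0.055,0],
    [0,0.055,0],
    [0,0.055,0],
    [0,0.055,0],
    [0,0.05,0],
  ],
  fingers=[0.085,0.085,0.085,0.085,0.085],
)

```text
clock: 4.85
position: [510.2, 335.0, 338.7]
ee_rot: [-0.095, 0.995, 0.004, -0.009]
contact_force: [0.6, -0.5, -0.3]
gripper_width: 84.9
```

Request:
servo_tool(
  turn=[
    [0,0,0.185],
    [0,0,0.185],
    [0,0,0.185],
    [0,0,0.185],
    [0,0,0.185],
  ],
  dp=[
    [0.01,0.02,-0.02],
    [0.01,0.02,-0.02],
    [0.01,0.02,-0.02],
    [0.01,0.02,-0.02],
    [0.01,0.02,-0.02],
  ],
  fingers=[0.085,0.085,0.085,0.085,0.085],
)

```text
clock: 5.48
position: [562.5, 442.4, 234.7]
ee_rot: [-0.536, 0.844, 0.0, -0.01]
contact_force: [-0.3, -0.1, -0.8]
gripper_width: 85.1
```

Request:
servo_tool(
  turn=[
    [0,0,0.185],
    [0,0,0.185],
    [0,0,0.185],
    [0,0,0.185],
    [0,0,0.185],
  ],
  dp=[
    [0.005,0,-0.01],
    [0.005,0,-0.01],
    [0.005,0,0],
    [0,0,0],
    [0,0,0],
  ],
  fingers=[0.085,0.085,0.085,0.085,0.085],
)

```text
clock: 6.1
position: [578.0, 443.6, 206.1]
ee_rot: [0.859, -0.511, 0.005, 0.014]
contact_force: [-0.3, -1.1, -0.7]
gripper_width: 85.4
```

Request:
servo_tool(
  turn=[
    [0,0,0.185],
    [0,0,0.185],
    [0,0,0.185],
    [0,0,0.185],
    [0,0,0.185],
  ],
  dp=[
    [0,0,0],
    [0,0,0],
    [0,0,0],
    [0,0,0],
    [0,0,0],
  ],
  fingers=[0.085,0.085,0.085,0.085,0.085],
)

```text
clock: 6.72
position: [578.5, 443.7, 203.0]
ee_rot: [0.998, -0.068, 0.01, 0.011]
contact_force: [-1.0, -0.4, 0.3]
gripper_width: 85.2
```

Run:
```python
from h import *
s=read_state();print(np.round(s['joints'],3),s['position'],R.from_quat(s['ee_rot']).as_matrix().round(3).tolist())
```

```text
[ 0.888  0.582  0.252  0.032 -1.247  0.537] [578.45858924 443.71987455 202.96874335] [[0.991, -0.135, 0.019], [-0.135, -0.991, -0.024], [0.022, 0.021, -1.0]]
```

Request:
servo_tool(
  turn=[
    [0,0,0.155],
    [0,0,0.155],
    [0,0,0.155],
    [0,0,0.155],
    [0.02,0.02,0.14],
  ],
  dp=[
    [0.002,0,0],
    [0.002,0,0],
    [0.002,0,0],
    [0,0,0],
    [0,0,0],
  ],
  fingers=[0.085,0.085,0.085,0.085,0.085],
)

```text
clock: 7.35
position: [584.5, 444.2, 200.0]
ee_rot: [0.947, 0.32, 0.005, -0.005]
contact_force: [0.6, 1.0, -0.1]
gripper_width: 85.3
```

Run:
```python
from h import *
d=cam('wrist');save(d,'w3.png');np.savez('w3',W=d['W'],f=d['f'],cx=d['cx'],cy=d['cy'])
s=d['s'];print(s['position'],R.from_quat(s['ee_rot']).as_matrix().round(3).tolist())
p=proj(d,[[504,381,134],[504,381,4]]);print(p)
for q in ['tall_jar','tall_label']:print(q,[(np.round(b['box']),b['score']) for b in search_frame(q,'wrist')[:2]])
x0,y0=int(p[0,0])-90,int(p.mean(0)[1])-67
x0=max(0,min(460,x0));y0=max(0,min(345,y0));print(x0,y0)
cv2.imwrite('pics/w3c.png',cv2.resize(d['img'][y0:y0+135,x0:x0+180],(800,600),interpolation=cv2.INTER_CUBIC)[:,:,::-1])
```

```text
[584.53388469 444.17569498 200.03313661] [[0.795, 0.606, 0.007], [0.606, -0.795, 0.012], [0.013, -0.005, -1.0]]
[[315.62705336 388.62831026]
 [315.87504939 307.2667326 ]]
tall_jar [(array([276., 286.,  80., 122.]), 0.66)]
tall_label [(array([276., 286.,  81., 125.]), 0.77)]
225 280
```

View pics/w3c.png

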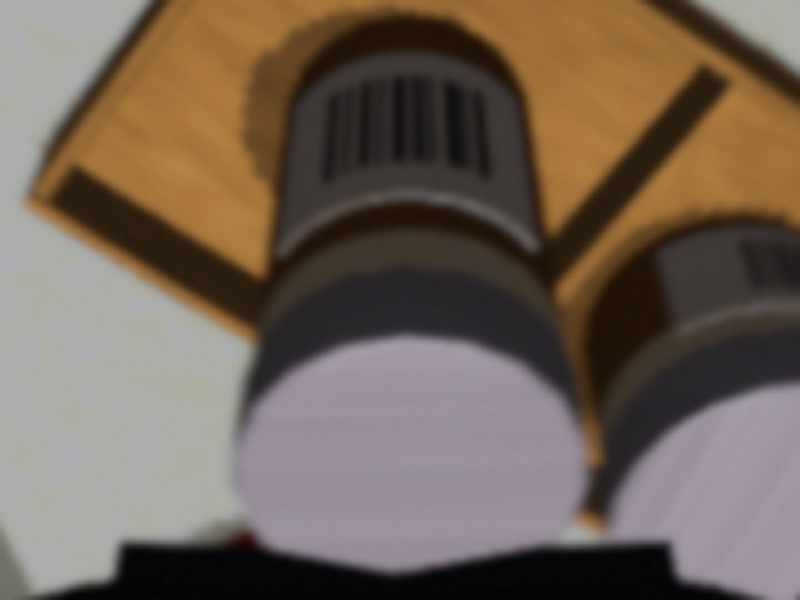

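The label faces the wrist camera almost squarely: bars at crop x 325–490, jar limbs 292–525. I'll fit the jar position and label yaw from this.

Run:
```python
from h import *
from scipy.optimize import least_squares
z=np.load('w3.npz');d=dict(W=z['W'],f=float(z['f']),cx=float(z['cx']),cy=float(z['cy']),fish=True)
px=lambda u,v:np.array([225+(u+.5)/4.444-.5,280+(v+.5)/4.444-.5])
# lid ellipse fit
ang=np.linspace(0,2*np.pi,720)
def lid(p):
    q=proj(d,np.c_[p[0]+29*np.cos(ang),p[1]+29*np.sin(ang),np.full(720,134.)])
    L,Rr,T=q[q[:,0].argmin()],q[q[:,0].argmax()],q[q[:,1].argmin()]
    return [L[0]-px(238,0)[0],Rr[0]-px(588,0)[0],T[1]-px(0,335)[1]]
r=least_squares(lid,[504,381]);print('jar',r.x,r.fun)
J=r.x
def cyl(u,v):
    o,k=ray(d,*px(u,v));a=k[:2]@k[:2];b=2*k[:2]@(o[:2]-J);c=(o[:2]-J)@(o[:2]-J)-28.3**2
    D=b*b-4*a*c
    t=(-b-np.sqrt(max(D,0)))/2/a;p=o+k*t;return D>0,p[2].round(1),np.degrees(np.arctan2(*(p[:2]-J)[::-1])).round(1)
for n,p in dict(barLb=(332,95),barLt=(325,180),barRb=(480,95),barRt=(491,178),topL=(280,252),topR=(539,248),botL=(300,97),botR=(520,95),topM=(410,195),botM=(410,52)).items():print(n,cyl(*p))
s=read_state();print(s['position'])
```

```text
jar [505.55331233 380.4558277 ] [-1.1213616   1.12240658  0.14622687]
barLb (np.True_, np.float64(38.0), np.float64(73.1))
barLt (np.True_, np.float64(74.3), np.float64(72.6))
barRb (np.True_, np.float64(41.4), np.float64(8.3))
barRt (np.True_, np.float64(75.6), np.float64(6.7))
topL (np.True_, np.float64(86.8), np.float64(95.7))
topR (np.True_, np.float64(88.6), np.float64(-16.0))
botL (np.True_, np.float64(22.0), np.float64(96.5))
botR (np.True_, np.float64(24.0), np.float64(-18.0))
topM (np.True_, np.float64(88.9), np.float64(38.5))
botM (np.True_, np.float64(28.1), np.float64(38.3))
[585.28176868 443.66964052 200.46448916]
```

Request:
servo_tool(
  turn=[
    [-0.012,0.007,0.047],
    [0,0,0],
    [0,0,0],
    [0,0,0],
    [0,0,0],
  ],
  dp=[
    [-0.027,-0.021,0],
    [-0.027,-0.021,0],
    [-0.026,-0.021,0],
    [0,0,0],
    [0,0,0],
  ],
  fingers=[0.085,0.085,0.085,0.085,0.085],
)

```text
clock: 8.12
position: [503.5, 379.5, 199.0]
ee_rot: [0.943, 0.334, 0.001, 0.002]
contact_force: [-0.1, 0.2, 1.3]
gripper_width: 85.1
```

Run:
```python
from h import *
s=read_state();M=R.from_quat(s['ee_rot']).as_matrix();print(np.round(s['joints'],3),s['position'],np.degrees(np.arctan2(M[1,0],M[0,0])),M[:,2].round(3))
```

```text
[ 0.904  0.416 -0.027  0.004 -1.127  1.346] [503.48016562 379.52190313 198.96862403] 38.9895685200341 [ 0.003 -0.003 -1.   ]
```

Request:
servo_tool(
  turn=[
    [0,0,0.015],
    [0,0,0],
    [0,0,0],
    [0,0,0],
    [0,0,0],
  ],
  dp=[
    [0.0015,0.0015,-0.035],
    [0,0,-0.035],
    [0,0,-0.026],
    [0,0,-0.004],
    [0,0,0],
  ],
  fingers=[0.085,0.085,0.085,0.085,0.085],
)

```text
clock: 8.75
position: [509.2, 384.9, 97.1]
ee_rot: [0.941, 0.339, 0.004, 0.001]
contact_force: [-0.4, -0.3, 0.8]
gripper_width: 84.6
```

Request:
servo_tool(
  turn=[
    [0,0,0],
    [0,0,0],
    [0,0,0],
    [0,0,0],
    [0,0,0],
  ],
  dp=[
    [0,0,0],
    [0,0,0],
    [0,0,0],
    [0,0,0],
    [0,0,0],
  ],
  fingers=[0.065,0.055,0.045,0.03,0.03],
)

```text
clock: 9.38
position: [509.8, 385.8, 99.4]
ee_rot: [0.941, 0.339, 0.005, 0.0]
contact_force: [-0.8, 0.4, -1.8]
gripper_width: 56.3
```

Request:
servo_tool(
  turn=[
    [0,0,0],
    [0,0,0],
    [0,0,0],
    [0,0,0],
    [0,0,0],
  ],
  dp=[
    [0,0,0],
    [0,0,0],
    [0,0,0],
    [0,0,0],
    [0,0,0],
  ],
  fingers=[0.03,0.03,0.03,0.03,0.03],
)

```text
clock: 10.0
position: [509.8, 385.8, 99.4]
ee_rot: [0.941, 0.339, 0.005, 0.0]
contact_force: [-0.4, -0.1, -2.4]
gripper_width: 57.0
```

Request:
servo_tool(
  turn=[
    [0,0,0],
    [0,0,0],
    [0,0,0],
    [0,0,0],
    [0,0,0],
  ],
  dp=[
    [0,0,0],
    [0,0,0],
    [0,0,0],
    [-0.004,-0.005,0],
    [0,0,0],
  ],
  fingers=[0.08,0.08,0.08,0.08,0.08],
)

```text
clock: 10.62
position: [506.4, 381.1, 101.0]
ee_rot: [0.941, 0.339, 0.007, -0.0]
contact_force: [-0.1, -0.5, -0.1]
gripper_width: 79.9
```

Run:
```python
from h import *
s=read_state();M=R.from_quat(s['ee_rot']).as_matrix();print(s['position'],np.degrees(np.arctan2(M[1,0],M[0,0])),M[:,2].round(3))
```

```text
[506.39042691 381.14240045 101.01798567] 39.66269150471152 [ 0.013  0.005 -1.   ]
```

Centred now; close and lift.

Request:
servo_tool(
  turn=[
    [-0.005,0.013,0],
    [0,0,0],
    [0,0,0],
    [0,0,0],
    [0,0,0],
  ],
  dp=[
    [0,0,-0.002],
    [0,0,0],
    [0,0,0],
    [0,0,0],
    [0,0,0],
  ],
  fingers=[0.075,0.065,0.05,0.03,0.03],
)

```text
clock: 11.25
position: [506.9, 381.6, 99.5]
ee_rot: [0.941, 0.339, 0.0, -0.0]
contact_force: [0.4, -0.4, 1.0]
gripper_width: 56.2
```

Request:
servo_tool(
  turn=[
    [0,0,0],
    [0,0,0],
    [0,0,0],
    [0,0,0],
    [0,0,0],
  ],
  dp=[
    [0,0,0],
    [0,0,0],
    [0,0,0.03],
    [0,0,0.05],
    [0,0,0.05],
  ],
  fingers=[0.03,0.03,0.03,0.03,0.03],
)

```text
clock: 11.88
position: [502.3, 377.6, 223.3]
ee_rot: [0.941, 0.338, -0.009, 0.003]
contact_force: [0.5, 0.9, -2.8]
gripper_width: 57.2
```

Run:
```python
from h import *
s=read_state();M=R.from_quat(s['ee_rot']).as_matrix();print(s['position'],s['joints'],np.degrees(np.arctan2(M[1,0],M[0,0])),M[:,2].round(3),s['contact_force'],s['gripper_width'])
```

```text
[502.33613529 377.5644168  223.29426521] [ 0.89957991  0.40577766  0.02177558 -0.0045241  -1.20599734  1.36332309] 39.56007282646422 [-0.015 -0.012 -1.   ] [ 0.51772884  0.88503346 -2.79190549] 57.194241611954034
```

Request:
servo_tool(
  turn=[
    [0,0,-0.08],
    [0,0,-0.12],
    [0,0,-0.12],
    [0,0,-0.12],
    [0,0,-0.12],
  ],
  dp=[
    [0,-0.03,0.01],
    [0.004,-0.05,0.005],
    [0.004,-0.05,0],
    [0.004,-0.05,0],
    [0.004,-0.05,0],
  ],
  fingers=[0.03,0.03,0.03,0.03,0.03],
)

```text
clock: 12.5
position: [516.3, 144.9, 238.2]
ee_rot: [0.998, 0.059, -0.01, -0.001]
contact_force: [1.5, -1.1, -2.7]
gripper_width: 56.6
```

Request:
servo_tool(
  turn=[
    [0,0,-0.1],
    [0,-0.08,0],
    [0,-0.08,0],
    [0,-0.08,0],
    [0,-0.08,0],
  ],
  dp=[
    [0,-0.04,0],
    [0,-0.03,0],
    [0,-0.02,0],
    [0,0,0],
    [0,0,0],
  ],
  fingers=[0.03,0.03,0.03,0.03,0.03],
)

```text
clock: 13.12
position: [512.4, 46.6, 232.3]
ee_rot: [0.989, 0.001, 0.148, 0.001]
contact_force: [0.2, -0.5, -2.5]
gripper_width: 56.4
```

```bash
cat > go.py <<'E'
from h import *
import sys
yaw,tilt=.02,.32; W=np.array([725,37.3,200.3]); Rt=R.from_euler('zy',[yaw,-tilt])
X=Rt.apply([1,0,0]);Z=Rt.apply([0,0,1]);T=W-100*X-28.5*X+(95.5-55)*Z
Rtool=Rt*R.from_matrix(np.diag([1,-1,-1]))
s=read_state();Rc=R.from_quat(s['ee_rot'])
print('pos',np.round(s['position'],1),'d(mm)',(T-s['position']).round(1),'turn',(Rtool*Rc.inv()).as_rotvec().round(3),'j',np.round(s['joints'],2),'f',np.round(s['contact_force'],1),s['gripper_width'])
E
python3 go.py
```

```text
pos [512.4  46.6 232.3] d(mm) [ 77.9 -11.9 -34. ] turn [-0.005 -0.023  0.016] j [ 0.48  0.05 -0.54  0.21 -0.73  0.95] f [ 0.2 -0.5 -2.5] 56.412471590773706
```

Request:
servo_tool(
  turn=[
    [0,-0.012,0.016],
    [0,-0.01,0],
    [0,0,0],
    [0,0,0],
    [0,0,0],
  ],
  dp=[
    [0.025,-0.004,-0.011],
    [0.025,-0.004,-0.011],
    [0.024,-0.004,-0.011],
    [0,0,0],
    [0,0,0],
  ],
  fingers=[0.03,0.03,0.03,0.03,0.03],
)

```text
clock: 13.75
position: [579.6, 31.2, 191.9]
ee_rot: [0.988, 0.009, 0.152, 0.001]
contact_force: [0.4, 0.1, -2.7]
gripper_width: 56.7
```

```bash
python3 go.py
python3 - <<'E'
from h import *
d=cam('wrist');save(d,'w4.png');np.savez('w4',W=d['W'],f=d['f'],cx=d['cx'],cy=d['cy'])
e=cam('side');save(e,'s4.png');print(proj(d,[[725,37,200],[630,35,169]]),proj(e,[[725,37,200],[630,35,169]]))
a=cv2.resize(d['img'],(640,480))[60:480,100:540]
b=cv2.resize(e['img'][170:300,215:325],(355,420),interpolation=cv2.INTER_CUBIC)
cv2.imwrite('pics/m4.png',np.hstack([a,b])[:,:,::-1])
E
```

```text
pos [579.6  31.2 191.9] d(mm) [10.7  3.6  6.4] turn [-0.001 -0.015  0.002] j [ 0.39  0.21 -0.46  0.19 -0.63  1.06] f [ 0.4  0.1 -2.7] 56.71925591929005
[[305.99020053  -6.06011435]
 [306.77311621 194.2578151 ]] [[256.70130924 211.52935286]
 [287.89456577 231.13589101]]
```

View pics/m4.png

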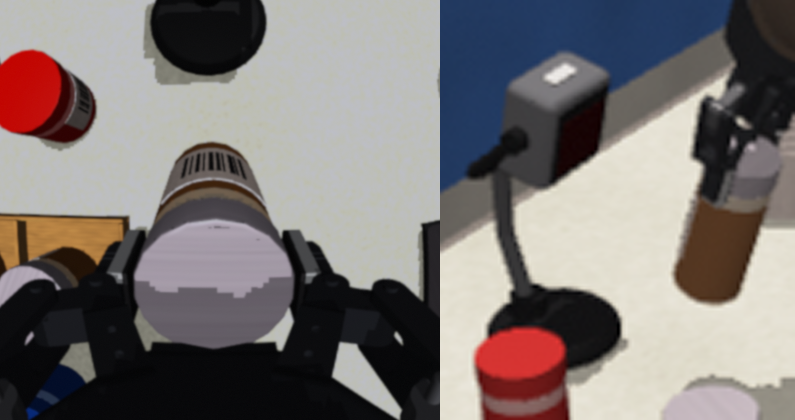

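The jar is held, with its bars centred (crop x 214) on the tool axis and facing the scanner. I'll check the scanner model by overlaying it on the wrist and side views.

```bash
cat > ov.py <<'E'
from h import *
z=np.load('w4.npz');d4=dict(W=z['W'],f=float(z['f']),cx=float(z['cx']),cy=float(z['cy']),fish=True)
print('foot near/left/right',[atz(d4,u+100,v+60,zz).round(1) for u,v,zz in [(207,74,10),(152,15,18),(266,18,18)]])
z=np.load('w2.npz');w=dict(W=z['W'],f=float(z['f']),cx=float(z['cx']),cy=float(z['cy']),fish=True)
e=cam('side')
C=np.array([(x,y,q) for x in(-30,20) for y in(-40,40) for q in(-42,42)],float)
E=[(0,1),(2,3),(0,2),(1,3),(4,5),(6,7),(4,6),(5,7),(0,4),(1,5),(2,6),(3,7)]
def draw(im,d,x0,y0,k,ps):
    o=cv2.resize(im[y0:y0+600//k,x0:x0+400//k],None,fx=k,fy=k,interpolation=cv2.INTER_CUBIC)[:,:,::-1].copy()
    for p,c in ps:
        q=(proj(d,C@R.from_euler('zy',[p[2],-p[3]]).as_matrix().T+[p[0],p[1],210])-[x0,y0]+.5)*k
        for a,b in E: cv2.line(o,tuple(int(v) for v in q[a]),tuple(int(v) for v in q[b]),c,1,cv2.LINE_AA)
    return o
ps=[((754,38,.02,.28),(0,255,0)),((754,38,.02,.36),(0,0,255))]
cv2.imwrite('pics/ov.png',np.hstack([draw(cv2.imread('pics/w2.png')[:,:,::-1],w,240,280,4,ps),draw(e['img'],e,225,180,8,ps)]))
E
python3 ov.py
```

```text
foot near/left/right [array([706.8,  38.6,  10. ]), array([765.6,  93.1,  18. ]), array([763.9, -17.2,  18. ])]
```

View pics/ov.png

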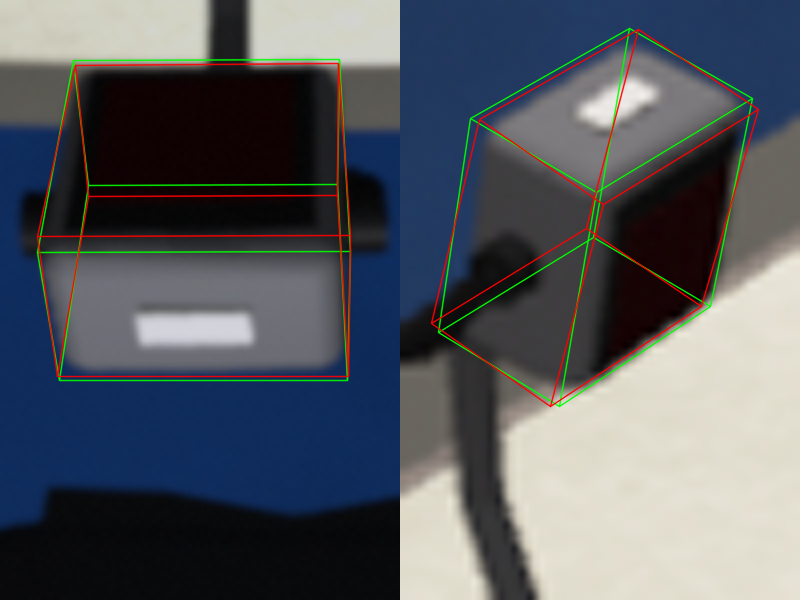

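Request:
servo_tool(
  turn=[
    [0,0,-0.1],
    [0,0,-0.18],
    [0,0,-0.18],
    [0,0,-0.18],
    [0,0,-0.18],
  ],
  dp=[
    [-0.04,0.02,0.015],
    [-0.02,0.05,0.015],
    [0,0.055,0.01],
    [0.01,0.055,0],
    [0.02,0.05,0],
  ],
  fingers=[0.03,0.03,0.03,0.03,0.03],
)

```text
clock: 14.52
position: [551.2, 244.3, 232.9]
ee_rot: [0.918, -0.366, 0.141, 0.053]
contact_force: [0.8, 0.5, -1.9]
gripper_width: 56.4
```

Request:
servo_tool(
  turn=[
    [0,0,-0.16],
    [0,0,-0.12],
    [-0.12,-0.06,0],
    [-0.12,-0.06,0],
    [-0.12,-0.06,0],
  ],
  dp=[
    [0.02,0.02,0],
    [0.02,0,0],
    [0.02,0,0],
    [0.02,0,0],
    [0,0,0],
  ],
  fingers=[0.03,0.03,0.03,0.03,0.03],
)

```text
clock: 15.15
position: [635.4, 273.6, 236.9]
ee_rot: [0.814, -0.465, 0.3, 0.175]
contact_force: [-0.6, -0.4, -2.7]
gripper_width: 56.7
```

Request:
servo_tool(
  turn=[
    [-0.12,-0.06,0],
    [-0.12,-0.06,0],
    [0,0,0],
    [0,0,0],
    [0,0,0],
  ],
  dp=[
    [0,0,0],
    [0,0,0],
    [0,0,0],
    [0,0,0],
    [0,0,0],
  ],
  fingers=[0.03,0.03,0.03,0.03,0.03],
)

```text
clock: 15.78
position: [635.3, 277.2, 237.0]
ee_rot: [0.77, -0.435, 0.402, 0.238]
contact_force: [0.0, -0.3, -2.3]
gripper_width: 56.7
```

Run:
```python
from h import *
d=cam('wrist');save(d,'w5.png');np.savez('w5',W=d['W'],f=d['f'],cx=d['cx'],cy=d['cy'])
s=d['s'];print(s['position'],np.round(s['joints'],2),s['contact_force'],s['gripper_width'])
p=proj(d,[[752,38,210]])[0];print(p)
k=4;x0=int(np.clip(p[0]-100,0,440));y0=int(np.clip(p[1]-75,0,330));print(x0,y0)
# edge-preserving big crop rotated 180 for reading
cv2.imwrite('pics/w5c.png',cv2.resize(d['img'][y0:y0+150,x0:x0+200],(800,600),interpolation=cv2.INTER_CUBIC)[:,:,::-1])
```

```text
[635.26212586 277.15388767 236.97866217] [ 0.9   0.61 -0.21  0.9  -1.37 -0.84] [ 0.03051406 -0.299476   -2.2838804 ] 56.735059775602714
[334.39319318  75.07136693]
234 0
```

View pics/w5c.png

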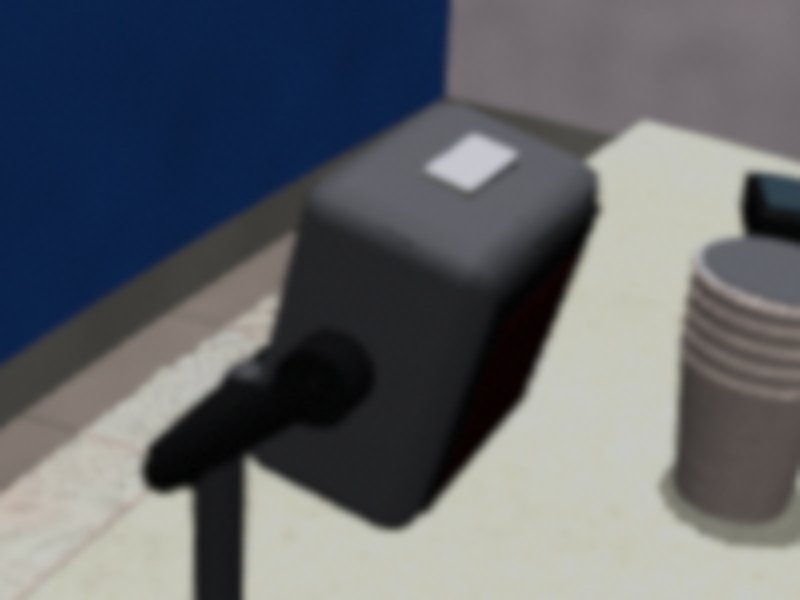

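The profile view shows the head clearly: front edge from (497,290) to (425,505), back edge from (302,230), and bottom edge from (280,470) to (370,518). I'll refit on edge lines.

```bash
cat > fit2.py <<'E'
from h import *
from scipy.optimize import least_squares
def ld(n):
    z=np.load(n);return dict(W=z['W'],f=float(z['f']),cx=float(z['cx']),cy=float(z['cy']),fish=True)
F,B,L,Rr,T,U=-1,1,1,-1,1,-1
v5=[((F,L,U),(F,L,T),[(497,290),(460,400),(425,505)]),((B,L,U),(B,L,T),[(302,230),(288,290)]),((F,L,U),(B,L,U),[(280,470),(370,518)]),
((F,L,T),(B,L,T),[(330,212),(470,275)]),((F,Rr,U),(F,Rr,T),[(580,250),(530,385)]),((F,L,T),(F,Rr,T),[(515,262),(590,195)]),((F,L,U),(F,Rr,U),[(430,508),(520,405)]),
((B,L,T),(B,Rr,T),[(325,180),(430,108)]),((F,Rr,T),(B,Rr,T),[(470,105),(580,165)])]
v2=[((F,L,U),(F,Rr,U),[(310,237),(520,237)]),((F,L,T),(F,Rr,T),[(280,408),(530,410)]),((B,L,T),(B,Rr,T),[(310,538),(520,538)]),
((F,Rr,U),(F,Rr,T),[(277,290),(262,370)]),((F,L,U),(F,L,T),[(548,290),(550,370)])]
V=[(ld('w5.npz'),v5,4,(234,0)),(ld('w2.npz'),v2,4,(188,238))]
def P(p,c,i):
    c=np.array(c,float);m=np.array([-30+i if c[0]<0 else 20-i,c[1]*(40-i),c[2]*(42-i)])
    return R.from_euler('zy',[p[2],-p[3]]).apply(m)+[p[0],p[1],210]
def res(p,vs):
    o=[]
    for k in vs:
        d,E,s,off=V[k]
        for a,b,pts in E:
            A,Bq=proj(d,np.array([P(p,a,p[4]),P(p,b,p[4])]));t=Bq-A;n=np.array([-t[1],t[0]])/np.hypot(*t)
            for q in pts:o.append(((np.array(q)+.5)/s-.5+off-A)@n)
    o.append((p[4]-1.5)/2)
    return np.array(o)
if __name__=='__main__':
  for vs in [(0,),(1,),(0,1)]:
    r=least_squares(res,[752,38,.02,.3,1.5],args=(vs,),x_scale=[10,10,.1,.1,1],loss='soft_l1')
    C=np.linalg.inv(r.jac.T@r.jac)
    print(vs,r.x.round(3),'sd',(np.sqrt(np.diag(C))*np.sqrt(np.mean(r.fun**2))).round(3),'res',r.fun.round(1))
    print('win',(R.from_euler('zy',[r.x[2],-r.x[3]]).apply([-30.5,0,0])+[r.x[0],r.x[1],210]).round(1))
E
python3 fit2.py
```

```text
(0,) [7.49897e+02 3.71670e+01 5.80000e-02 2.26000e-01 2.19000e+00] sd [0.725 1.829 0.014 0.015 0.358] res [ 0.3  0.7  1.2 -0.4 -0.2  1.7  1.3 -2.7 -2.6 -0.1  0.6 -0.3  0.7 -0.9
 -0.  -0.8 -0.8  0.3 -2.1  0.3]
win [720.2  35.4 203.2]
(1,) [7.53915e+02 3.82460e+01 1.20000e-02 3.35000e-01 1.41500e+00] sd [0.208 0.138 0.004 0.003 0.069] res [ 0.  -0.   0.1 -0.1 -0.2  0.1  0.1 -0.1 -0.4  0.4 -0. ]
win [725.1  37.9 200. ]
(0, 1) [7.49781e+02 3.90490e+01 5.50000e-02 2.43000e-01 2.09600e+00] sd [0.749 1.043 0.018 0.019 0.414] res [ 0.1  1.1  2.2  0.1  0.5  2.9  2.9 -1.9 -1.1 -0.2  1.2 -1.2 -0.2 -0.5
  0.3 -1.  -1.   0.7 -1.2 -1.6 -3.4  3.4  1.4 -0.8 -1.9 -0.1  0.3 -1.
 -0.5  0.3]
win [720.2  37.4 202.7]
```

```bash
cat > fit3.py <<'E'
import fit2
from fit2 import *
def P(p,c,i):
    c=np.array(c,float)
    m=np.array([-30+p[5] if c[0]<0 else 20+p[6],c[1]*(40-p[4]),c[2]*(42-p[7])+p[8]])
    return R.from_euler('zy',[p[2],-p[3]]).apply(m)+[p[0],p[1],210]
fit2.P=P
def rs(p,vs):
    pr=[(p[4]-1.5)/2,(p[5]-1)/1.5,(p[6]+1)/4,(p[7]-1.5)/2,p[8]/4,(p[0]-750)/2,(p[1]-38)/2]
    return np.r_[res(p,vs)[:-1],pr]
for vs in [(0,),(1,),(0,1)]:
    r=least_squares(rs,[750,38,.02,.25,1.5,1,-1,1.5,0],args=(vs,),x_scale=[10,10,.1,.1,1,1,1,1,1],loss='soft_l1')
    C=np.linalg.inv(r.jac.T@r.jac)
    print(vs,r.x.round(3),'sd',np.sqrt(np.diag(C))[:4].round(3),'res',r.fun.round(1))
E
python3 fit3.py
python3 - <<'E'
import sys;sys.path.insert(0,'.')
from h import *
z=np.load('w5.npz');d=dict(W=z['W'],f=float(z['f']),cx=float(z['cx']),cy=float(z['cy']),fish=True)
# front +y edge alone: z-axis slope vs tilt; vanishing-plane method: edge plane normal
px=lambda u,v:((u+.5)/4-.5+234,(v+.5)/4-.5)
for nm,a,b in [('frontL',(497,290),(425,505)),('frontR',(580,250),(530,385)),('backL',(302,230),(286,300)),('botL',(280,470),(370,518)),('topL',(330,212),(470,275)),('topR',(470,105),(580,165))]:
    n=np.cross(ray(d,*px(*a))[1],ray(d,*px(*b))[1])
    for yaw in (.0,.04):
        # dir in scanner xz plane: z'=( -sin t,0,cos t) or x'=(cos t,0,sin t)
        nx=n[0]*np.cos(yaw)+n[1]*np.sin(yaw);nz=n[2]
        t=np.arctan2(nz,nx) if nm[0] in 'fb' and nm!='botL' else np.arctan2(-nx,nz)
        t=(t+np.pi/2)%np.pi-np.pi/2
        print(nm,yaw,round(t,3))
E
```

```text
(0,) [ 7.50307e+02  3.77120e+01  6.40000e-02  2.19000e-01  1.62900e+00
  1.34000e+00 -2.04200e+00  4.20200e+00  8.15000e-01] sd [1.299 1.885 0.011 0.013] res [ 0.   0.3  0.6  0.7  0.7  0.4 -0.3 -0.7 -0.9 -0.2  0.2 -1.1  0.2 -1.
  0.3 -1.1 -0.7  1.5 -1.2  0.1  0.2 -0.3  1.4  0.2  0.2 -0.1]
(1,) [ 7.50712e+02  3.84200e+01  1.10000e-02  3.31000e-01  1.83600e+00
  1.60000e+00 -1.38100e+00  2.01300e+00  2.48600e+00] sd [2.025 0.7   0.019 0.038] res [-0.1 -0.1  0.1 -0.1 -0.2  0.2  0.1 -0.2 -0.4  0.3  0.2  0.4 -0.1  0.3
  0.6  0.4  0.2]
(0, 1) [ 7.49953e+02  3.94510e+01  5.90000e-02  2.32000e-01  1.73500e+00
  1.17600e+00 -1.73500e+00  4.57100e+00  2.09000e+00] sd [1.214 0.611 0.011 0.013] res [-0.3  0.4  1.2  1.2  1.4  0.1 -0.3 -0.9 -0.5 -0.6  0.4 -1.7 -0.5 -0.4
  0.5 -0.6 -0.5  1.2 -1.   0.2 -1.7  3.2  1.  -0.6 -1.8 -0.3  0.1 -0.4
  0.1  0.1  0.1 -0.2  1.5  0.5 -0.   0.7]
frontL 0.0 0.209
frontL 0.04 0.207
frontR 0.0 0.209
frontR 0.04 0.207
backL 0.0 0.211
backL 0.04 0.207
botL 0.0 0.201
botL 0.04 0.234
topL 0.0 0.186
topL 0.04 0.209
topR 0.0 0.285
topR 0.04 0.304
```

The profile view's edge directions agree on a tilt of about 0.21; the first view was misled by the rounded top edge. Going back with the updated target.

```bash
sed -i 's/^yaw,tilt=.*; Rt/yaw,tilt=.025,.21; W=np.array([720.2,37.3,203.6]); Rt/' go.py; python3 go.py
```

```text
pos [635.4 277.1 237.4] d(mm) [ -49.3 -243.   -20.9] turn [0.396 0.693 1.   ] j [ 0.9   0.61 -0.21  0.9  -1.37 -0.84] f [ 0.6 -0.8 -2. ] 56.392414454359304
```

Request:
servo_tool(
  turn=[
    [0.14,0.066,0],
    [0.14,0.066,0],
    [0.14,0.066,0],
    [0.14,0.066,0],
    [0.14,0.066,0],
  ],
  dp=[
    [-0.01,0,0],
    [-0.02,0,0],
    [-0.02,0,0],
    [-0.02,0,0],
    [-0.02,0,0],
  ],
  fingers=[0.03,0.03,0.03,0.03,0.03],
)

```text
clock: 16.45
position: [542.8, 277.0, 240.0]
ee_rot: [0.859, -0.503, 0.09, 0.018]
contact_force: [0.0, -1.3, -2.6]
gripper_width: 56.5
```

Request:
servo_tool(
  turn=[
    [0,0,0.1],
    [0,0,0.17],
    [0,0,0.17],
    [0,0,0.17],
    [0,0,0.17],
  ],
  dp=[
    [0,-0.03,0],
    [0,-0.05,0],
    [0,-0.05,0],
    [0,-0.05,0],
    [0,-0.03,0],
  ],
  fingers=[0.03,0.03,0.03,0.03,0.03],
)

```text
clock: 17.08
position: [540.8, 64.6, 248.3]
ee_rot: [0.986, -0.137, 0.09, -0.022]
contact_force: [0.3, 0.4, -2.5]
gripper_width: 56.7
```

```bash
python3 go.py
```

```text
pos [540.8  64.6 248.3] d(mm) [ 45.3 -30.5 -31.9] turn [-0.078 -0.028  0.292] j [ 0.45  0.14 -0.32  0.08 -0.93  0.8 ] f [ 0.3  0.4 -2.5] 56.72838732989478
```

Request:
servo_tool(
  turn=[
    [-0.04,-0.014,0.145],
    [-0.038,-0.014,0.145],
    [0,0,0],
    [0,0,0],
    [0,0,0],
  ],
  dp=[
    [0.006,-0.014,-0.008],
    [0.012,-0.012,-0.008],
    [0.012,0,-0.008],
    [0.008,0,-0.004],
    [0,0,0],
  ],
  fingers=[0.03,0.03,0.03,0.03,0.03],
)

```text
clock: 17.7
position: [578.5, 33.2, 224.5]
ee_rot: [0.994, 0.01, 0.107, 0.001]
contact_force: [-0.1, -0.4, -2.2]
gripper_width: 56.8
```

```bash
python3 go.py
```

```text
pos [578.5  33.2 224.5] d(mm) [ 7.6  0.9 -8. ] turn [-0.002  0.004  0.004] j [ 0.38  0.21 -0.32  0.1  -0.85  1.15] f [-0.1 -0.4 -2.2] 56.79235529066371
```

Request:
servo_tool(
  turn=[
    [0,0,0],
    [0,0,0],
    [0,0,0],
    [0,0,0],
    [0,0,0],
  ],
  dp=[
    [0.004,0,-0.004],
    [0.003,0,-0.003],
    [0,0,0],
    [0,0,0],
    [0,0,0],
  ],
  fingers=[0.03,0.03,0.03,0.03,0.03],
)

```text
clock: 18.32
position: [585.7, 34.3, 217.3]
ee_rot: [0.994, 0.01, 0.107, 0.0]
contact_force: [1.2, 0.0, -3.0]
gripper_width: 56.6
```

```bash
python3 go.py
python3 - <<'E'
from h import *
Rt=R.from_euler('zy',[.025,-.21]);W=np.array([720.2,37.3,203.6]);O=W-128.5*Rt.apply([1,0,0])-55*Rt.apply([0,0,1])
jar=lambda p:Rt.apply(p)+O
cyl=lambda r,z,a:np.c_[r*np.cos(a),r*np.sin(a),np.full(len(a),z)]
a=np.linspace(-np.pi,np.pi,73);l=np.radians(np.linspace(-55,55,30))
C=[(cyl(29,130,a),(0,255,0)),(cyl(28,0,a),(0,255,0)),(cyl(28.5,25,l),(0,0,255)),(cyl(28.5,85,l),(0,0,255)),(np.array([[28.5,0,25],[28.5,0,85.]]),(255,0,255))]
o=[]
for n,box,k in(('wrist',(240,130,133,150),4),('side',(225,180,66,100),6)):
    d=cam(n);x0,y0,w,h=box;im=cv2.resize(d['img'][y0:y0+h,x0:x0+w],None,fx=k,fy=k,interpolation=cv2.INTER_CUBIC)[:,:,::-1].copy()
    for p,c in C+([(np.array([W,W+Rt.apply([0,0,42])]),(0,255,255))] if n=='side' else []):
        q=(proj(d,p if len(p)==2 and p[0,0]>500 else jar(p))-[x0,y0]+.5)*k
        cv2.polylines(im,[q.astype(int)],False,c,1,cv2.LINE_AA)
    o.append(im)
d=min(i.shape[0] for i in o)
cv2.imwrite('pics/f.png',cv2.resize(np.hstack([i[:600] for i in o]),None,fx=.85,fy=.85))
E
```

```text
pos [585.7  34.3 217.3] d(mm) [ 0.4 -0.2 -0.9] turn [-0.002  0.004  0.004] j [ 0.37  0.23 -0.31  0.1  -0.83  1.16] f [ 1.2  0.  -3. ] 56.56312574786433
```

View pics/f.png

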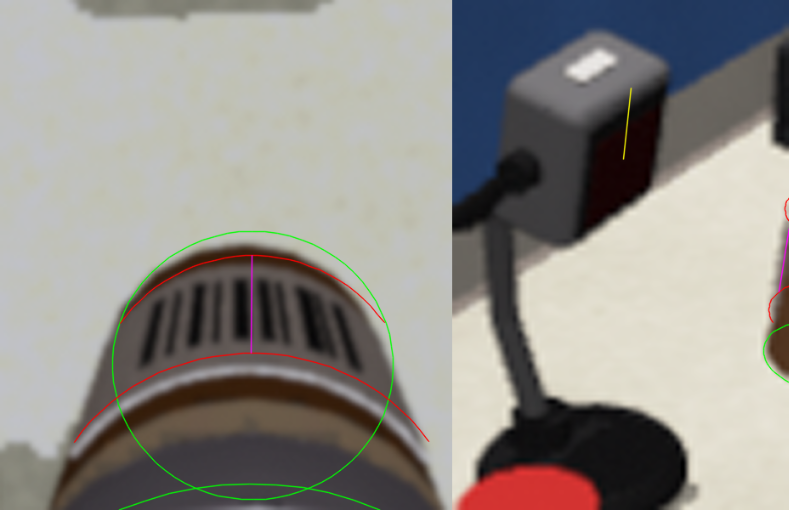

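The overlay agrees. The bars are centred and upright, the head slope matches the model, and the jar sits about 3 mm farther back than planned. I'll nudge it forward and let it settle.

Request:
servo_tool(
  turn=[
    [0,0.002,0.003],
    [0,0,0],
    [0,0,0],
    [0,0,0],
    [0,0,0],
  ],
  dp=[
    [0.003,0,0],
    [0,0,0],
    [0,0,0],
    [0,0,0],
    [0,0,0],
  ],
  fingers=[0.03,0.03,0.03,0.03,0.03],
)

```text
clock: 19.05
position: [589.0, 34.2, 217.5]
ee_rot: [0.994, 0.012, 0.106, 0.0]
contact_force: [-0.0, 0.6, -2.5]
gripper_width: 57.0
```

```bash
python3 go.py; python3 -c "
from bench import *
print(read_state()['joint_vel']);print(job_done())"
```

```text
pos [589.   34.2 217.5] d(mm) [-2.8 -0.2 -1.1] turn [-0.002  0.002  0.001] j [ 0.37  0.24 -0.3   0.1  -0.84  1.17] f [-0.   0.6 -2.5] 57.02572703903018
[-2.04508498e-03 -7.35106427e-05 -8.38289013e-04 -6.40854905e-04
  2.77117629e-05 -7.57936225e-04]
the job is handed in; nothing more can be done
None
```

I took the tall jar out of the tray by its lid and held it up to the scanner, label facing the window and the jar leaned back. I handed the job in at about 19 s with the arm still holding it there.

**Last checks**
- **Position:** the label is about 100 mm from the window. The tool was within about 1 mm and 0.003 rad of the planned pose, counting a deliberate 3 mm nudge towards the scanner. I made that nudge because the last picture showed the jar sitting about 3 mm too far back, and I took no picture after it.
- **Label:** in that picture the bars were centred and upright.
- **Hold:** the grip was steady at 57 mm, carrying about 2.5 N, and the arm was at rest.
- **Surroundings:** the force readings showed no contact during the moves. I did not take a last picture of the other jars, the shaker or the cups.

**Where measurements disagreed**
- **Scanner tilt:** the first wrist view gave 0.31–0.34 rad, but the close profile view gave about 0.21. I used 0.21, which matched the edge lines and the side view.
- **Scanner yaw:** readings ranged from 0.01 to 0.06 rad, and I used 0.025.

I also opened and re-centred the first grasp, which was about 6 mm off, before lifting.

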